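Sweep the seal blanks through the gate

ROBOT

A 7-joint arm with a two-finger parallel gripper is mounted at the origin on the work surface. World frame = base frame: x ahead of the robot, y to its left, z up, the work surface at z = 0. Lengths are in m, angles in rad, forces in N, time in s.
With the tool pointing down it reaches from about 0.425 to 0.95 m from the base axis. Payload 4.7 kg.
Tool frame: the origin (TCP) lies between the finger pads; the fingertips stand 17 mm ahead of it and the grasp point (between the pads) lies 2 mm behind it; x points along the fingers, z is the direction in which the jaws open and shut, and the axes are right-handed (so a half turn about x gives the same grasp; the last joint's range is limited). The gripper opens to 87 mm and grips with 3 to 60 N. Pads are 19 mm wide; open, the fingers measure 117 mm over their backs; the gripper's body (75 mm by 190 mm) begins 51 mm behind the grasp point.
Start: joints at [-1.209, 0.469, -0.049, 1.532, 0.024, 1.141, -0.082], TCP at [0.257, 0.624, 0.24] pointing down, gripper open.
Joint ranges: [-2.59, 2.59], [-0.33, 1.99], [-1.39, 1.29], [0.1, 2.45], [-1.04, 4.18], [0.21, 1.99], [-2.66, 2.66]. Speed limits (rad/s): [2.57, 2.57, 3.14, 3.14, 3.14, 3.14, 3.14].

INTERFACE

Orientations are given as a unit quaternion [w, x, y, z].
In Python, from cell import readout, grab_frame, camera_info, workorder gives the robot as it stands. The module is installed in compiled form; this text tells all that it offers.
- The arm moves only by the tool servo_tool, never from a script. Its argument "motion" is one flat list of numbers, 4 for each row, row after row: the shift along the tool's x, y, z in cm, then the turn about the tool's x in rad. In form: [dx, dy, dz, yaw, dx, dy, dz, yaw, ...]. A call has 1 to 12 rows; each row is the pose to reach, as a shift and turn from the pose measured when the call began, along the tool's axes at that moment; what a row does not reach only later rows make up. A row lasts 1/8 s, in which the tool goes at most 62.5 mm and 10.7 degrees, less where a joint would pass 70% of its speed; a pose out of reach is approached as far as the arm can. A call with a gripper value outside its range is refused whole. "grip" is the finger opening in cm, from 0 to 8.7, set as the call begins (left out, the last holds). The fingers move at their own pace and stop on an object; the grip force is fixed at half the most. Time passes only in rows, so rows that repeat a pose let the fingers close. It gives the time, the measured TCP pose, the force and the opening at its end, in the units of the state.
- readout.state(): the state, without advancing time (a new reading comes with each control period).
- grab_frame(name): name is "side" or "top"; returns the picture (480x640x3 uint8, red, green, blue); there is no depth.
- camera_info(name): a dict with "fx", "fy", "cx", "cy" (pixels), "dist" ([k1, k2, p1, p2, k3] as OpenCV has them; the pictures are not rectified), "rvec" (rotation vector, rad) and "tvec" (3), from world to camera coordinates, as OpenCV has them. Camera axes: x right, y down, z forward; pixel columns grow to the right and rows downward; lengths in m; the calibration is good to about 2 mm. A picture is of the moment at which its call begins. camera_info takes no time and is no camera call.
- workorder.sign_off(): hands the job in, once; it reports no verdict.
The state is a dict: "time_s": time; "q": joint angles; "qvel": joint speeds; "effort": joint torques, N m; "eef_pos": TCP position; "ee_rot": TCP orientation; "ft_force": force on the tool from outside, world axes, zero at the start; "moment": the same for the moment, N m; "grip_width": finger opening in m.
Only numpy, scipy, OpenCV 4.12 (cv2) and the standard library are available. Lean on these libraries where they do the work, as an engineer would, in place of code of your own. Each camera call takes 0.05 s, during which the arm holds its last target. There are 200 camera calls.

TASK

Load the feeder tray's drop slot: with the fingertips, sweep the three loose seal blanks across the blue deck and through the yellow gate into the slot one at a time, the copper one first, then the black one, then the white one. Only push them along the deck, never lift or carry them, and leave the brass fitting, the steel cell, the jar and the spanner where they are.

Things in the scene. Friction and masses are not known exactly. Their poses are not given: they have to be found in the camera images.
- tray: blue feeder tray fixed to the bench, 286 (x) by 250 mm, its flat deck 56 mm above the bench. Origin on the bench, midway across, 125 mm in from the back edge; +x runs through the gate into the slot, z up. Round its edge a rim 14 mm high, inner faces at x -119 and y +-119 mm. Two guide walls as high, 5 mm thick, form a funnel from (x 0, y +-119) to the gate posts at (67, +-24 mm)
- gate (a point): middle of the gate, on the deck: a 42 mm wide gap between two yellow posts 24 mm high, 8 mm thick and 10 mm long along the tray's x (5 mm either side of this point). The deck ends at the gate's far side, 5 mm beyond this point, where the drop slot begins
- slot (a point): centre of the floor of the drop slot, an open-topped pit 70 mm long (tray x) and 44 mm wide with a bare aluminium floor 52 mm below the deck, 40 mm beyond the gate point along the tray's x; blanks pushed over its edge fall in and pile up in it
- copper_blank_center (a point): centre of the loose copper-coloured metal seal blank: a plain disc 32 mm across and 8 mm thick that starts lying flat on the tray's deck (z is its axis), 38 to 77 g
- black_blank_center (a point): centre of the loose black plastic seal blank: a plain disc 32 mm across and 8 mm thick that starts lying flat on the tray's deck (z is its axis), 14 to 28 g
- white_blank_center (a point): centre of the loose white plastic seal blank: a plain disc 32 mm across and 8 mm thick that starts lying flat on the tray's deck (z is its axis), 14 to 28 g
- fitting_mid (a point): middle of a loose brass fitting, 22 mm across and 32 mm tall, standing on the tray beside the slot, behind a guide wall; leave it alone
- cell_mid (a point): middle of a loose stainless steel flanged cell, 72 mm across and 69 mm tall, standing on the bench beyond the slot end of the tray; leave it alone
- reagent_mid (a point): middle of a loose white jar with a red cap, 48 mm across and 85 mm tall, on the bench behind the tray's back edge; leave it alone
- spanner_grip (a point): handle of a loose steel spanner 160 mm long, lying on the bench beside the tray; leave it alone
There are look-alikes about, which are no part of the job. There is more than one size of the part that bears black_blank_center; the job needs the smaller. There is more than one size of the part that bears copper_blank_center; the job needs the smaller.

How it is judged:
On the way, in this order (a step that is already met when the one before it is completed fails the run):
1. the copper blank alone is in the drop slot (x of copper_blank_center in the frame of tray between 0.075 and 0.145 m and y of copper_blank_center in the frame of tray between -0.022 and 0.022 m and z of copper_blank_center in the frame of tray below 0.047 m and not (x of black_blank_center in the frame of tray between 0.075 and 0.145 m and y of black_blank_center in the frame of tray between -0.022 and 0.022 m and z of black_blank_center in the frame of tray below 0.047 m) and not (x of white_blank_center in the frame of tray between 0.075 and 0.145 m and y of white_blank_center in the frame of tray between -0.022 and 0.022 m and z of white_blank_center in the frame of tray below 0.047 m)), for 0.2 s.
2. the black blank has joined it, the white one is still out (x of copper_blank_center in the frame of tray between 0.075 and 0.145 m and y of copper_blank_center in the frame of tray between -0.022 and 0.022 m and z of each of copper_blank_center, black_blank_center in the frame of tray below 0.047 m and x of black_blank_center in the frame of tray between 0.075 and 0.145 m and y of black_blank_center in the frame of tray between -0.022 and 0.022 m and not (x of white_blank_center in the frame of tray between 0.075 and 0.145 m and y of white_blank_center in the frame of tray between -0.022 and 0.022 m and z of white_blank_center in the frame of tray below 0.047 m)), for 0.2 s.
At the end, for the whole second after the job is handed in: all three blanks rest in the drop slot, their centres within its 70 by 44 mm mouth and at least 9 mm below the deck, moving slower than 20 mm/s (x of copper_blank_center in the frame of tray between 0.075 and 0.145 m and y of copper_blank_center in the frame of tray between -0.022 and 0.022 m and z of each of copper_blank_center, black_blank_center, white_blank_center in the frame of tray below 0.047 m and x of black_blank_center in the frame of tray between 0.075 and 0.145 m and y of black_blank_center in the frame of tray between -0.022 and 0.022 m and x of white_blank_center in the frame of tray between 0.075 and 0.145 m and y of white_blank_center in the frame of tray between -0.022 and 0.022 m and linear speed of each of copper_blank, black_blank, white_blank below 0.02 m/s); the robot touches nothing.
It fails at once if a blank is lifted or carried (more than 12 mm clear of the deck) (z of any of copper_blank_center, black_blank_center, white_blank_center in the frame of tray above 0.072 m).
It fails at once if a blank leaves the tray (x of any of copper_blank_center, black_blank_center, white_blank_center in the frame of tray below -0.125 m or x of any of copper_blank_center, black_blank_center, white_blank_center in the frame of tray above 0.161 m or y of any of copper_blank_center, black_blank_center, white_blank_center in the frame of tray below -0.125 m or y of any of copper_blank_center, black_blank_center, white_blank_center in the frame of tray above 0.125 m).
It fails at once if the brass fitting, the steel cell, the jar or the spanner is moved by more than 15 mm (distance of any of fitting_mid, cell_mid, reagent_mid, spanner_grip from where it was at the start of the episode above 0.015 m).
It also fails if it takes over 48 s, if anything falls off the work surface, if the arm or the gripper's body presses on something with over 40 N, if the wrist force passes 120 N, or if a joint passes its speed limit or range.

## Working session

There is one attempt and no reset: what is moved stays moved. The work goes in short steps, Python scripts to look and compute and a tool call to move; the robot and the scene stay as the last step left them, time stands still between calls to the robot, and variables do not carry over. Pictures are saved under pics/ and viewed, about 8 in all and at most 12, crops included, and the job is handed in when it is done.

Besides the shell and the picture viewer there is one more tool, called after "Emit:" as a command line: name --argument value ..., lists and objects as JSON in quotes. servo_tool: Moves the arm, as the interface text tells. Its arguments: {"type":"object","properties":{"motion":{"type":"array"},"grip":{"type":"number"}},"required":["motion"]}

```bash
mkdir -p pics; python3 - <<'E'
from cell import readout, grab_frame, camera_info
import cv2
s=readout.state(); print(s['time_s'],s['eef_pos'],s['ee_rot'],s['grip_width'])
for n in('top','side'):
    print(n,camera_info(n)); cv2.imwrite(f'pics/{n}0.png',grab_frame(n)[...,::-1])
E
```

```text
0.0 [0.25689008 0.62358396 0.23850112] [ 0.58700641 -0.39382273  0.58811444  0.39299941] 0.08669765079145736
top {'fx': 545.5334513780408, 'fy': 545.5334513780408, 'cx': 330.12165605325254, 'cy': 232.68514653969007, 'dist': array([-0.00261946,  0.        ,  0.        ,  0.        ,  0.        ]), 'rvec': array([ 2.13017512, -2.19221378,  0.06906265]), 'tvec': array([0.06433008, 0.58432294, 0.95057139])}
side {'fx': 580.1206863481489, 'fy': 580.1206863481489, 'cx': 323.56015841755215, 'cy': 247.0875414349446, 'dist': array([-0.03723371,  0.        ,  0.        ,  0.        ,  0.        ]), 'rvec': array([ 2.24605455, -0.95135692,  0.3644031 ]), 'tvec': array([-0.35007365,  0.37442846,  0.91373255])}
```

View pics/top0.png

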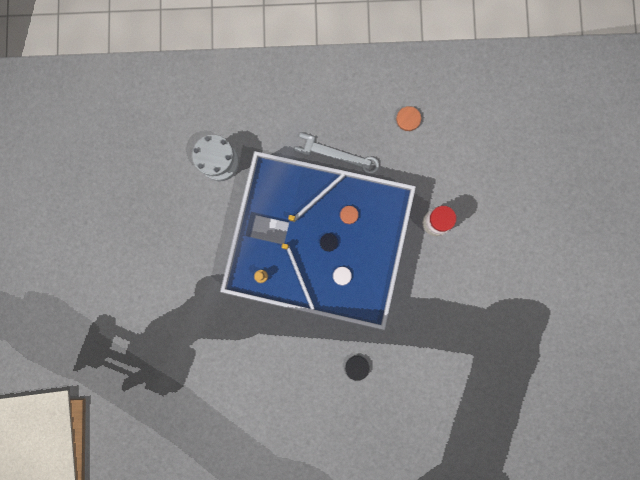

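View pics/side0.png

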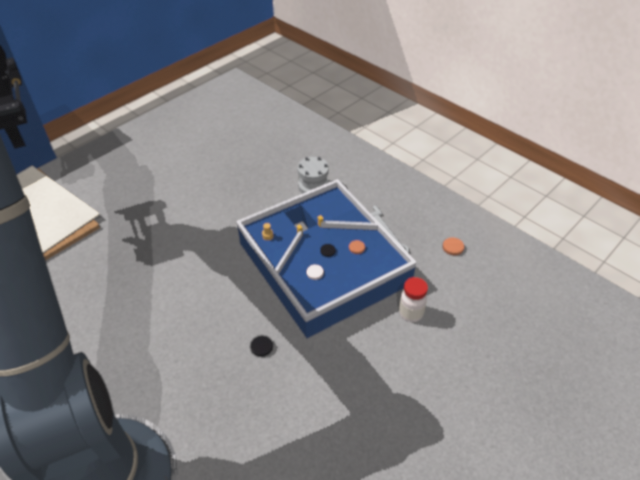

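The top view shows copper (349,214), black (329,242) and white (342,276) on the deck. The gate posts are at (292,218) and (285,246), the slot is near (270,228), and the larger copper and black decoys lie off the tray. The side view agrees.

```bash
cat > h.py <<'E'
import numpy as np, cv2
from scipy.spatial.transform import Rotation as R
from cell import readout, grab_frame, camera_info
def ray(n,px,z):
    c=camera_info(n); K=np.array([[c['fx'],0,c['cx']],[0,c['fy'],c['cy']],[0,0,1]])
    u=cv2.undistortPoints(np.array(px,float).reshape(-1,1,2),K,c['dist']).reshape(-1,2)
    M=cv2.Rodrigues(c['rvec'])[0]; o=-M.T@c['tvec']; d=np.c_[u,np.ones(len(u))]@M
    return o+d*((z-o[2])/d[:,2])[:,None]
def proj(n,P):
    c=camera_info(n); K=np.array([[c['fx'],0,c['cx']],[0,c['fy'],c['cy']],[0,0,1]])
    return cv2.projectPoints(np.array(P,float).reshape(-1,1,3),c['rvec'],c['tvec'],K,c['dist'])[0].reshape(-1,2)
def masks(im):
    h,s,v=[a.astype(int) for a in cv2.split(cv2.cvtColor(im,cv2.COLOR_RGB2HSV))]
    return dict(copper=(h<14)&(s>90)&(v>120)&(s<200),black=(v<60)&(s<110),white=(v>190)&(s<50),
        yellow=(h>=14)&(h<28)&(s>120)&(v>110), blue=(h>100)&(h<125)&(s>140)&(v>60))
def blobs(m,lo,hi):
    n,_,st,c=cv2.connectedComponentsWithStats(m.astype(np.uint8))
    return [(c[i].round(1),st[i,4],st[i,2:4]) for i in range(1,n) if lo<st[i,4]<hi]
def tool():
    s=readout.state(); return s, np.array(s['eef_pos']), R.from_quat(np.array(s['ee_rot'])[[1,2,3,0]]).as_matrix()
E
python3 - <<'E'
from h import *
im=cv2.imread('pics/top0.png')[...,::-1]; m=masks(im)
for k in('copper','black','white','yellow'):
    print(k,[(c,a,w,ray('top',[c],.064)[0].round(4)) for c,a,w in blobs(m[k],15,700)])
cs=[(256,153),(414,187),(384,327),(222,292)]
P=ray('top',cs,.07); print(P.round(4)); print([np.linalg.norm(P[i]-P[(i+1)%4]).round(4) for i in range(4)])
im2=cv2.imread('pics/side0.png')[...,::-1]; m2=masks(im2)
for k in('copper','black','white','yellow'):
    print('side',k,[(c,a,ray('side',[c],.064)[0].round(4)) for c,a,w in blobs(m2[k],15,500)])
s,p,T=tool(); print(p,T.round(3))
cv2.imwrite('pics/z.png',cv2.resize(im[140:340,210:430,::-1],None,fx=3,fy=3,interpolation=cv2.INTER_CUBIC)[:600,:660])
E
```

```text
copper [(array([408.3, 118.3]), np.int32(472), array([25, 24], dtype=int32), array([ 0.7797, -0.0959,  0.064 ])), (array([348.8, 214.3]), np.int32(251), array([18, 18], dtype=int32), array([0.6135, 0.0134, 0.064 ])), (array([442.8, 218.2]), np.int32(517), array([26, 26], dtype=int32), array([ 0.6018, -0.1479,  0.064 ]))]
black [(array([328.8, 240.6]), np.int32(147), array([16, 17], dtype=int32), array([0.5689, 0.0492, 0.064 ])), (array([357.2, 360. ]), np.int32(64), array([18, 11], dtype=int32), array([0.3655, 0.0068, 0.064 ]))]
white [(array([186.7,   2.9]), np.int32(256), array([48,  8], dtype=int32), array([1.0079, 0.2948, 0.064 ])), (array([230.7,   2.2]), np.int32(189), array([44,  6], dtype=int32), array([1.0058, 0.2147, 0.064 ])), (array([301.8,   0.9]), np.int32(23), array([16,  3], dtype=int32), array([1.0027, 0.0861, 0.064 ])), (array([324.3,  19.2]), np.int32(391), array([19, 32], dtype=int32), array([0.9667, 0.0465, 0.064 ])), (array([478.9,  10.3]), np.int32(17), array([8, 7], dtype=int32), array([ 0.9718, -0.229 ,  0.064 ])), (array([216.6,  32.7]), np.int32(96), array(
[... 1465 characters left out ...]
]), np.int32(305), array([-0.0638,  0.0751,  0.064 ])), (array([140.4, 460.1]), np.int32(265), array([ 0.0577, -0.0443,  0.064 ]))]
side white [(array([286.8, 251.6]), np.int32(85), array([0.5046, 0.1037, 0.064 ])), (array([314.4, 270.8]), np.int32(166), array([0.5075, 0.0291, 0.064 ])), (array([405.7, 299.6]), np.int32(72), array([ 0.576 , -0.1418,  0.064 ]))]
side yellow [(array([319.8, 219.3]), np.int32(18), array([0.6153, 0.1199, 0.064 ])), (array([267.1, 231.9]), np.int32(82), array([0.5138, 0.1724, 0.064 ])), (array([299.2, 227.4]), np.int32(18), array([0.5687, 0.1341, 0.064 ]))]
[0.25689086 0.62368644 0.23860502] [[-0.001 -0.925  0.381]
 [-0.002  0.381  0.925]
 [-1.    -0.    -0.002]]
```

View pics/z.png

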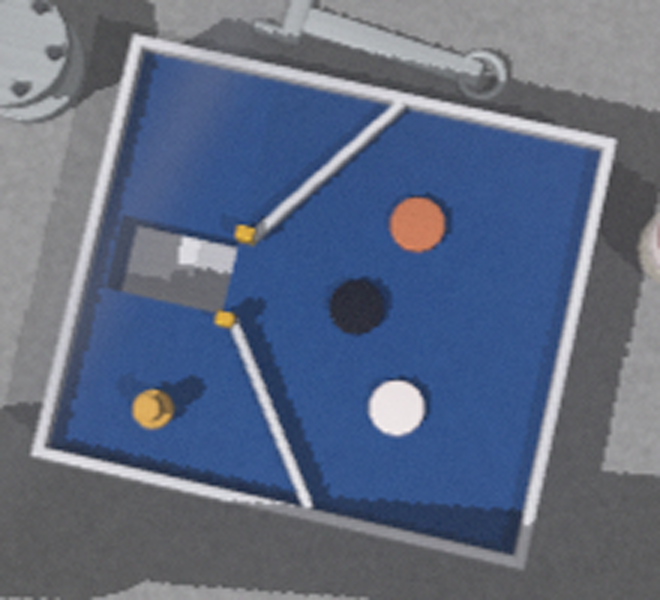

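The 3x zoom shows the rim corners at (135,37), (615,143), (523,566) and (33,455). Copper is at (417,224), black (358,306), white (397,408), and the posts at (245,234) and (224,319).

```bash
cat > fr.py <<'E'
from h import *
f=lambda u,v:(210+(u+.5)/3-.5,140+(v+.5)/3-.5)
A,B,C,D=ray('top',[f(135,37),f(615,143),f(523,566),f(33,455)],.07)
P=ray('top',[f(245,234),f(224,319)],.08)
src=np.array([A,B,C,D,*P])[:,:2]
# x+ side A,D ; y sign: z up => y = z cross x
dst=np.array([[.161,-.125],[-.125,-.125],[-.125,.125],[.161,.125],[.067,-.025],[.067,.025]])
mx=dst.mean(0);ms=src.mean(0);U,S,V=np.linalg.svd((dst-mx).T@(src-ms)); Rt=V.T@U.T
t0=ms-Rt@mx
w2t=lambda p:(np.atleast_2d(p)[:,:2]-t0)@Rt
t2w=lambda p:np.atleast_2d(p)@Rt.T+t0
E
python3 - <<'E'
from fr import *
print('det',np.linalg.det(Rt),'org',t0.round(4),'ang',np.degrees(np.arctan2(Rt[1,0],Rt[0,0])),'scale',S)
print('resid mm',((w2t(src)-dst)*1e3).round(1).tolist())
for k,z in zip(('copper','black','white'),((417,224),(358,306),(397,408))):
    a=ray('top',[f(*z)],.064); print(k,a.round(4),(w2t(a)*1e3).round(1))
for k,z in dict(copper=(356.7,246.6),black=(327.7,250.1),white=(314.4,270.8)).items():
    print('side',k,(w2t(ray('side',[z],.064))*1e3).round(1))
print('side posts',(w2t(ray('side',[(319.8,219.3),(299.2,227.4)],.075))*1e3).round(1))
s,p,T=tool(); print('tool y in tray',Rt.T@T[:2,1],'tool z in tray',Rt.T@T[:2,2], 'tcp tray',w2t(p)*1e3)
print('gate w',t2w([.067,0]))
E
```

```text
det 1.0000000000000002 org [0.5677 0.051 ] ang 75.62841792818357 scale [0.08478853 0.06300995]
resid mm [[-2.0, 1.0], [-0.5, 1.8], [-0.2, -2.2], [-1.7, -0.9], [1.9, 0.3], [2.5, 0.0]]
copper [[0.6135 0.0136 0.064 ]] [[-24.8 -53.6]]
black [[0.5671 0.0489 0.064 ]] [[-2.1  0.1]]
white [[0.5081 0.0283 0.064 ]] [[-36.8  52.2]]
side copper [[-26.4 -52. ]]
side black [[-3.9  2.6]]
side white [[-36.1  52.9]]
side posts [[ 69.2 -23.3]
 [ 71.3  24.7]]
tool y in tray [0.13944454 0.99022988] tool z in tray [ 0.99022843 -0.13944444] tcp tray [[477.63585856 443.27950098]]
gate w [[0.58437484 0.1158747 ]]
```

The tray frame fits to about 2 mm and the blanks sit at plausible places. At tray yaw 0, tool z follows tray x. My plan is to push copper +x clear of black, then along the guide wall, then through the gate with closed fingers.

```bash
cat > go.py <<'E'
import sys
from fr import *
def go(x,y,z,deg):
    "tray mm, TCP z mm, heading of tool z in tray deg -> row"
    s,p,T=tool(); h=Rt.T@T[:2,2]; cur=np.arctan2(h[1],h[0])
    w=np.r_[t2w([x/1e3,y/1e3])[0],z/1e3]
    d=T.T@(w-p)*100; print([x,y,z,deg],'row',d.round(2),'yaw',round(-(np.radians(deg)-cur),3))
def st():
    s,p,T=tool(); h=Rt.T@T[:2,2]
    print('t',s['time_s'],'tray',(w2t(p)*1e3).round(1),'z',round(p[2]*1e3,1),'deg',np.degrees(np.arctan2(h[1],h[0])).round(1),'grip',s['grip_width'],'F',np.round(s['ft_force'],1),'tilt',T[:,0].round(3))
if __name__=='__main__':
    st(); a=list(map(float,sys.argv[1:]))
    for i in range(0,len(a),4): go(*a[i:i+4])
E
python3 go.py -68 -53 150 0
```

```text
t 0.1 tray [[477.6 443.3]] z 238.6 deg -8.0 grip 0.0871692668965492 F [-1.3  0.2  0.1] tilt [-0.001 -0.002 -1.   ]
[-68.0, -53.0, 150.0, 0.0] row [  8.94 -56.75 -47.09] yaw -0.14
```

Emit:
servo_tool --motion '[0,-14,-12,-0.14,4,-56.8,-47.1,-0.14,4,-56.8,-47.1,-0.14,4,-56.8,-47.1,-0.14,4,-56.8,-47.1,-0.14,4,-56.8,-47.1,-0.14,4,-56.8,-47.1,-0.14,4,-56.8,-47.1,-0.14,4,-56.8,-47.1,-0.14,4,-56.8,-47.1,-0.14,8.9,-56.8,-47.1,-0.14,8.9,-56.8,-47.1,-0.14]' --grip 0

```text
time_s: 1.6
eef_pos: [0.6025, -0.0281, 0.1508]
ee_rot: [0.558, -0.434, 0.559, 0.433]
ft_force: [0.0, 0.7, 0.4]
grip_width: 0.0004
```

```bash
python3 go.py -68 -53 75.5 0
```

```text
t 1.6 tray [[-68.  -53.3]] z 150.8 deg 0.0 grip 0.00042908874656606217 F [0.  0.7 0.4] tilt [-0.    -0.001 -1.   ]
[-68.0, -53.0, 75.5, 0.0] row [7.53 0.03 0.01] yaw 0.0
```

Emit:
servo_tool --motion '[4,0,0,0,7,0,0,0,7.5,0,0,0,7.5,0,0.6,0,7.5,0,1.2,0,7.5,0,1.8,0,7.5,0,2.4,0,7.5,0,3,0,7.5,0,3.6,0,7.5,0,4.2,0,7.5,0,4.7,0,7.5,0,4.7,0]'

```text
time_s: 3.1
eef_pos: [0.6142, 0.0181, 0.0756]
ee_rot: [0.558, -0.434, 0.559, 0.434]
ft_force: [1.1, 0.1, -0.6]
grip_width: 0.0006
```

```bash
cat > look.py <<'E'
import sys
from go import *
n=sys.argv[1]; ims={k:grab_frame(k) for k in('top','side')}
st()
out=[]
for k,im in ims.items():
    c=proj(k,np.r_[t2w([0,0])[0],.06])[0]; h=100 if k=='top' else 75; sx=int(h*1.33)
    x0,y0=int(c[0])-sx,int(c[1])-h
    cr=im[y0:y0+2*h,x0:x0+2*sx]; s=300/cr.shape[0]
    out.append(cv2.resize(cr[...,::-1],(400,300),interpolation=cv2.INTER_CUBIC))
    m=masks(im)
    for q in('copper','black','white'):
        for b in blobs(m[q][y0:y0+2*h,x0:x0+2*sx],40,340):
            t=w2t(ray(k,[b[0]+[x0,y0]],.064))[0]*1e3
            if abs(t[0])<118 and abs(t[1])<110: print(k,q,t.round(1),b[1])
cv2.imwrite(f'pics/{n}.png',np.hstack(out))
E
python3 look.py a1
```

```text
t 3.2 tray [[-21.1 -53.2]] z 75.6 deg 0.0 grip 0.0006202283611504765 F [0.  0.8 0.2] tilt [-0.    -0.001 -1.   ]
top white [90.2 -9.7] 146
top white [45. 55.] 104
side copper [  7.1 -44.7] 63
side black [-16.1 -52.3] 92
side black [-4.1  2.8] 116
side white [-35.7  53.1] 185
```

View pics/a1.png

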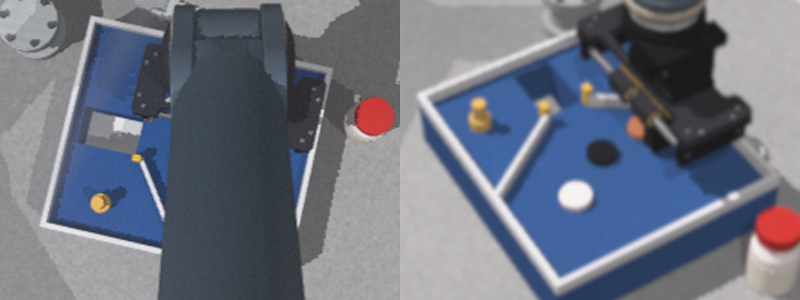

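The left view is blocked by the arm. In the right view copper sits against the finger at (637,127), with black and white untouched.

Emit:
servo_tool --motion '[0,0,-1,0,-2.5,0,-2,-0.17,-2.5,-2,-2,-0.34,-2.5,-3.6,-1,-0.51,-2.5,-3.6,0.95,-0.68,-2.5,-3.6,0.95,-0.85,-2.5,-3.6,0.95,-1.03,-2.5,-3.6,0.95,-1.03,0,-3.6,0.95,-1.03,0,-3.6,0.95,-1.03]'

```text
time_s: 4.45
eef_pos: [0.6506, 0.0168, 0.0748]
ee_rot: [0.273, -0.652, 0.274, 0.652]
ft_force: [-0.4, -0.1, -0.4]
grip_width: 0.0004
```

```bash
python3 look.py a2; python3 go.py 26 -26.4 75.5 59
```

```text
t 4.55 tray [[-12.  -89.1]] z 75.8 deg 58.9 grip 0.0004271269885674416 F [ 0.4 -0.3 -0.2] tilt [-0.001 -0.002 -1.   ]
top white [90.4 -9.6] 148
side copper [  5.  -50.9] 133
side black [-4.2  2.6] 113
side white [-35.8  53.4] 190
t 4.55 tray [[-12.  -89.1]] z 75.8 deg 58.9 grip 0.0004271269885674416 F [ 0.4 -0.3 -0.2] tilt [-0.001 -0.002 -1.   ]
[26.0, -26.4, 75.5, 59.0] row [ 0.02 -0.02  7.33] yaw -0.001
```

View pics/a2.png

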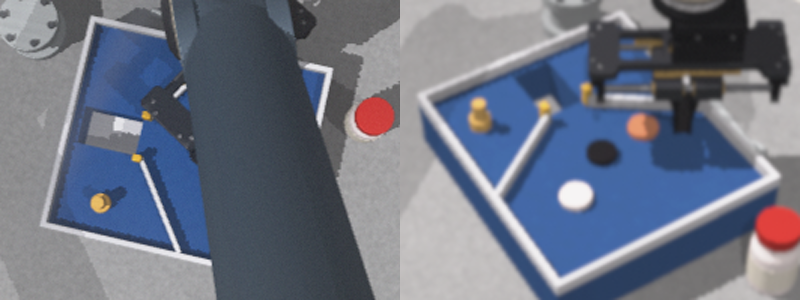

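Copper is now clear of the finger, at about (6.5,-52) in the tray. The finger half-thickness at the tip is near 11 mm, so I'm steering parallel to the wall at 54°.

```bash
python3 go.py -17.6 -85.2 75.5 54 26.1 -24.8 75.5 54
```

```text
t 4.55 tray [[-12.  -89.1]] z 75.8 deg 58.9 grip 0.0004271269885674416 F [ 0.4 -0.3 -0.2] tilt [-0.001 -0.002 -1.   ]
[-17.6, -85.2, 75.5, 54.0] row [0.03 0.68 0.04] yaw 0.086
[26.1, -24.8, 75.5, 54.0] row [0.02 0.05 7.47] yaw 0.086
```

Emit:
servo_tool --motion '[0,0.68,0.04,0.086,0,0.6,0.9,0.086,0,0.53,1.7,0.086,0,0.46,2.5,0.086,0,0.39,3.3,0.086,0,0.32,4.1,0.086,0,0.25,4.9,0.086,0,0.2,5.7,0.086,0,0.15,6.5,0.086,0,0.1,7,0.086,0,0.05,7.4,0.086,0,0.05,7.4,0.086]'

```text
time_s: 6.05
eef_pos: [0.5986, 0.0699, 0.0757]
ee_rot: [0.3, -0.64, 0.301, 0.64]
ft_force: [0.3, -0.1, 0.1]
grip_width: 0.0005
```

```bash
python3 look.py a3
```

```text
t 6.15 tray [[ 25.7 -25.5]] z 75.7 deg 54.0 grip 0.0005893824290659788 F [0.1 0.2 0.7] tilt [-0.001 -0.002 -1.   ]
side copper [38.9 -1. ] 120
side black [ 50.7 -37.3] 318
side black [-2.8  2.4] 143
side white [-35.7  53.1] 185
```

View pics/a3.png

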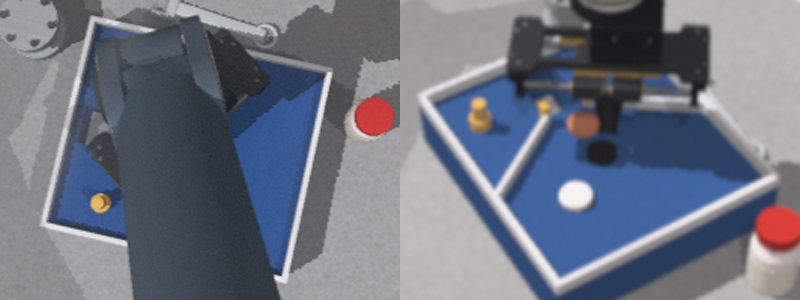

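Copper is at about (39.5,-2) in front of the gate. The gap to black is only about 10 mm, so I'll nudge copper on a little, then slip in behind it.

```bash
python3 go.py 18 -33 75.5 38 14.3 -21.7 75.5 38 24.5 -13.7 75.5 38 15 -30 75.5 0 17.5 -30 75.5 0 
```

```text
t 6.15 tray [[ 25.7 -25.5]] z 75.7 deg 54.0 grip 0.0005893824290659788 F [0.1 0.2 0.7] tilt [-0.001 -0.002 -1.   ]
[18.0, -33.0, 75.5, 38.0] row [ 0.02  0.18 -1.06] yaw 0.279
[14.3, -21.7, 75.5, 38.0] row [ 0.02  1.14 -0.37] yaw 0.279
[24.5, -13.7, 75.5, 38.0] row [0.02 0.79 0.88] yaw 0.279
[15.0, -30.0, 75.5, 0.0] row [ 0.02  0.6  -1.  ] yaw 0.942
[17.5, -30.0, 75.5, 0.0] row [ 0.02  0.39 -0.85] yaw 0.942
```

Emit:
servo_tool --motion '[0,0.1,-1,0.1,0,0.18,-1.06,0.279,0,0.18,-1.06,0.279,0,1.14,-0.37,0.279,0,1.14,-0.37,0.279,0,0.97,0.25,0.279,0,0.79,0.88,0.279,0,0.79,0.88,0.279,0,0.6,-0.6,0.279,0,0.5,-0.9,0.45,0,0.39,-0.9,0.62,0,0.39,-0.85,0.8]'

```text
time_s: 7.65
eef_pos: [0.6023, 0.0591, 0.0757]
ee_rot: [0.527, -0.471, 0.529, 0.47]
ft_force: [0.2, 0.4, -0.2]
grip_width: 0.0004
```

```bash
python3 look.py a4; python3 go.py 17.5 -30 75.5 0 17.5 2 75.5 0
```

```text
t 7.75 tray [[ 16.8 -31.1]] z 75.7 deg 8.1 grip 0.00036264271315151087 F [ 0.4  0.3 -0.2] tilt [-0.    -0.003 -1.   ]
side copper [46.3  2.9] 140
side black [ 33.4 -33.8] 170
side black [-4.6  3.5] 119
side white [-35.8  53. ] 184
t 7.75 tray [[ 16.8 -31.1]] z 75.7 deg 8.1 grip 0.00036264271315151087 F [ 0.4  0.3 -0.2] tilt [-0.    -0.003 -1.   ]
[17.5, -30.0, 75.5, 0.0] row [0.02 0.1  0.09] yaw 0.142
[17.5, 2.0, 75.5, 0.0] row [0.01 3.27 0.54] yaw 0.142
```

Emit:
servo_tool --motion '[0,0.1,0.09,0.142,0,0.7,0.18,0.142,0,1.35,0.27,0.142,0,2,0.36,0.142,0,2.65,0.45,0.142,0,3.27,0.54,0.142,0,3.27,0.54,0.142,0,3.2,1.03,0.142,0,3.13,1.53,0.142,0,3.06,2.02,0.142,0,3.06,2.02,0.142]'

```text
time_s: 9.12
eef_pos: [0.574, 0.0838, 0.0755]
ee_rot: [0.558, -0.434, 0.559, 0.433]
ft_force: [0.2, -0.1, -0.2]
grip_width: 0.0003
```

```bash
python3 look.py a5; python3 go.py 57.5 0.5 75.5 0
```

```text
t 9.225 tray [[32.6  2.1]] z 75.5 deg -0.0 grip 0.0003090002867649389 F [ 0.3 -0.2  0.9] tilt [-0.    -0.003 -1.   ]
top white [-36.1  52. ] 259
side black [105.8   2.2] 65
side white [-35.8  53. ] 179
t 9.225 tray [[32.6  2.1]] z 75.5 deg -0.0 grip 0.0003090002867649389 F [ 0.3 -0.2  0.9] tilt [-0.    -0.003 -1.   ]
[57.5, 0.5, 75.5, 0.0] row [-0.   -0.16  2.49] yaw -0.0
```

View pics/a5.png

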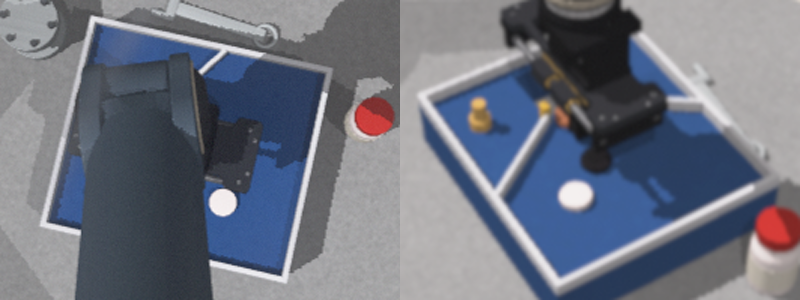

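Copper is at the gate mouth, just visible at (562,120) ahead of the finger. Black and white are still behind. Next I push copper through.

Emit:
servo_tool --motion '[0,0,0.5,0,0,-0.05,1,0,0,-0.1,1.5,0,0,-0.16,2,0,0,-0.16,2.5,0,0,-0.16,2.8,0,0,-0.16,2.8,0,0,-0.16,2,0,0,-0.1,1,0,-5,-0.1,0.6,0,-9,-8,1,0,-9,-14,1,0]'

```text
time_s: 10.72
eef_pos: [0.693, 0.0626, 0.1659]
ee_rot: [0.559, -0.435, 0.558, 0.432]
ft_force: [1.2, 0.3, 0.2]
grip_width: 0.0008
```

```bash
python3 look.py a6
```

```text
t 10.825 tray [[  39.6 -123.1]] z 164.1 deg -0.3 grip 0.0008512586319649853 F [ 0.1 -0.8  0. ] tilt [ 0.007 -0.005 -1.   ]
side black [-9.9 12.7] 120
side white [-35.8  53. ] 182
```

View pics/a6.png

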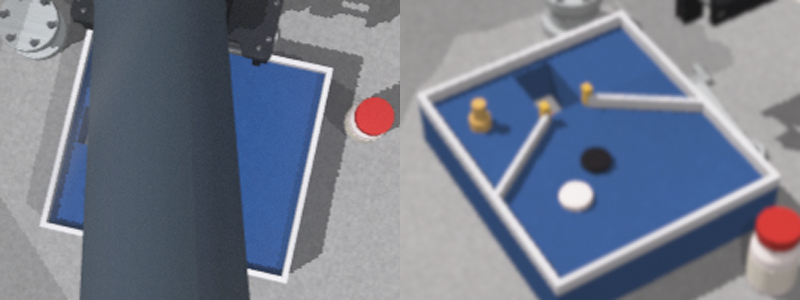

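Copper is off the deck and black is alone at about (-9,11.5) in the tray, so one straight push at heading -9° goes through the gate.

```bash
python3 go.py -46.5 17.4 120 -9 -46.5 17.4 75.5 -9
```

```text
t 10.825 tray [[  39.6 -123.1]] z 164.1 deg -0.3 grip 0.0008512586319649853 F [ 0.1 -0.8  0. ] tilt [ 0.007 -0.005 -1.   ]
[-46.5, 17.4, 120.0, -9.0] row [ 4.32 14.05 -8.67] yaw 0.152
[-46.5, 17.4, 75.5, -9.0] row [ 8.77 14.08 -8.65] yaw 0.152
```

Emit:
servo_tool --motion '[0,5,-4,0.152,0,10,-7,0.152,2,14,-8.7,0.152,5,14.05,-8.67,0.152,5,14.05,-8.67,0.152,8,14.05,-8.67,0.152,8.75,14.05,-8.67,0.152,8.75,14.05,-8.67,0.152]'

```text
time_s: 11.82
eef_pos: [0.5399, 0.0099, 0.076]
ee_rot: [0.592, -0.391, 0.59, 0.385]
ft_force: [0.1, -0.2, 0.6]
grip_width: 0.0004
```

```bash
python3 look.py a7; python3 go.py -46.5 17.4 75.5 -9 57 1 75.5 -9
```

```text
t 11.925 tray [[-46.5  16.3]] z 76.6 deg -9.0 grip 9.226680846414071e-05 F [0.8 0.1 0.3] tilt [ 0.009 -0.005 -1.   ]
top copper [93.7 -3.2] 95
top black [ -3.5 -26.6] 48
top black [29.5  0.6] 133
side white [-36.   53.1] 180
t 11.925 tray [[-46.5  16.3]] z 76.6 deg -9.0 grip 9.226680846414071e-05 F [0.8 0.1 0.3] tilt [ 0.009 -0.005 -1.   ]
[-46.5, 17.4, 75.5, -9.0] row [ 0.11  0.11 -0.01] yaw 0.0
[57.0, 1.0, 75.5, -9.0] row [ 0.1   0.11 10.46] yaw 0.0
```

Emit:
servo_tool --motion '[0.1,0.1,0.8,0,0.1,0.1,1.6,0,0.1,0.1,2.3,0,0.1,0.1,3,0,0.1,0.1,3.7,0,0.1,0.1,4.4,0,0.1,0.1,5.1,0,0.1,0.1,5.8,0,0.1,0.1,6.5,0,0.1,0.1,7,0,0.1,0.1,7,0]'

```text
time_s: 13.3
eef_pos: [0.5675, 0.0751, 0.0755]
ee_rot: [0.592, -0.392, 0.589, 0.385]
ft_force: [-0.1, 0.5, 0.3]
grip_width: 0.0004
```

```bash
python3 look.py a8; python3 go.py 57 1 75.5 -9 57 1 75.5 0
```

```text
t 13.4 tray [[22.6  6.3]] z 75.5 deg -9.0 grip 0.0004930371901955144 F [-0.1 -0.5 -0.5] tilt [ 0.009 -0.006 -1.   ]
top white [-35.4  58.1] 118
side white [-36.1  52.9] 177
t 13.4 tray [[22.6  6.3]] z 75.5 deg -9.0 grip 0.0004930371901955144 F [-0.1 -0.5 -0.5] tilt [ 0.009 -0.006 -1.   ]
[57.0, 1.0, 75.5, -9.0] row [-0.    0.01  3.49] yaw -0.0
[57.0, 1.0, 75.5, 0.0] row [-0.    0.01  3.49] yaw -0.157
```

View pics/a8.png

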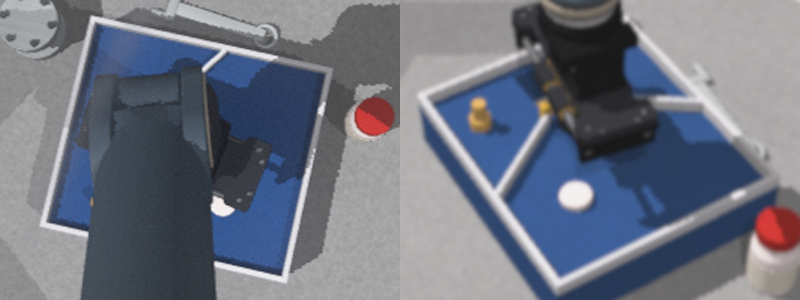

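The gripper hides black, and nothing has been left behind on the deck. I'll continue the push, then retreat and check.

Emit:
servo_tool --motion '[0,0,0.6,0,0,0,1.2,0,0,0,1.8,-0.05,0,0,2.4,-0.1,0,0,3,-0.15,0,0,3.6,-0.15,0,0,3.6,-0.15,0,0.1,2.6,-0.15,0,0.1,1.6,-0.15,-5,0,1,-0.15,-9,-6,-1,-0.15,-9,-11,-6,0]'

```text
time_s: 14.9
eef_pos: [0.6388, -0.0072, 0.1686]
ee_rot: [0.595, -0.392, 0.587, 0.384]
ft_force: [1.3, -0.1, -1.3]
grip_width: 0.0002
```

```bash
python3 look.py a9
```

```text
t 15.0 tray [[-49.6 -85.4]] z 167.1 deg -9.8 grip 0.00040522285727358584 F [-1.7 -0.8 -0.8] tilt [ 0.014 -0.012 -1.   ]
top black [93.4  7.8] 96
top white [ 43.5 -59.3] 96
side white [ 46.1 -65.5] 64
side white [-36.1  52.9] 177
```

View pics/a9.png

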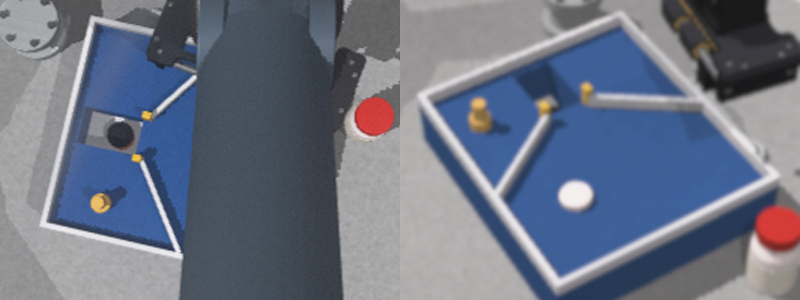

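Black is in the slot at left-view (119,134), lying on the copper. The white path is clear, so I'll bring it to the centreline first and then push straight through.

```bash
python3 go.py -64 79 120 -43.8 -64 79 75.5 -43.8
```

```text
t 15.0 tray [[-49.6 -85.4]] z 167.1 deg -9.8 grip 0.00040522285727358584 F [-1.7 -0.8 -0.8] tilt [ 0.014 -0.012 -1.   ]
[-64.0, 79.0, 120.0, -43.8] row [ 4.46 16.04 -4.2 ] yaw 0.593
[-64.0, 79.0, 75.5, -43.8] row [ 8.91 16.12 -4.17] yaw 0.593
```

Emit:
servo_tool --motion '[0,5,-2,0.15,0,10,-4,0.3,1,15,-4.2,0.45,4,16.1,-4.2,0.593,4.5,16.1,-4.2,0.593,4.5,16.1,-4.2,0.593,7.5,16.1,-4.2,0.593,8.85,16.1,-4.2,0.593,8.85,16.1,-4.2,0.593]'

```text
time_s: 16.12
eef_pos: [0.4755, 0.0077, 0.0757]
ee_rot: [0.683, -0.199, 0.677, 0.189]
ft_force: [-0.1, 0.2, 0.6]
grip_width: 0.0005
```

```bash
python3 go.py -64 79 75.5 -43.8 -5.5 22.7 75.5 -43.8
```

```text
t 16.125 tray [[-64.8  78.6]] z 75.7 deg -43.8 grip 0.0005146495239083393 F [-0.1  0.2  0.6] tilt [ 0.013 -0.012 -1.   ]
[-64.0, 79.0, 75.5, -43.8] row [0.02 0.08 0.03] yaw 0.0
[-5.5, 22.7, 75.5, -43.8] row [0.05 0.06 8.15] yaw 0.0
```

Emit:
servo_tool --motion '[0,0.06,0.8,0,0,0.06,1.6,0,0,0.06,2.4,0,0,0.06,3.2,0,0,0.06,4,0,0,0.06,4.8,0,0,0.06,5.6,0,0,0.06,6.4,0,0,0.06,7.2,0,0,0.06,7.8,0,0,0.06,8.1,0,0,0.06,8.1,0]'

```text
time_s: 17.62
eef_pos: [0.5441, 0.0511, 0.076]
ee_rot: [0.683, -0.199, 0.677, 0.189]
ft_force: [-0.0, -0.5, -0.4]
grip_width: 0.0001
```

```bash
python3 look.py b1; python3 go.py -23 40 75.5 -43.8  -30 20 75.5 -4 -24 6.5 75.5 -4
```

```text
t 17.725 tray [[-6.1 23.2]] z 76.0 deg -43.8 grip 0.0006842914636816979 F [-0.3 -0.1 -0.1] tilt [ 0.012 -0.012 -1.   ]
top black [102.1   2.1] 104
top white [-110.8  100.2] 294
t 17.725 tray [[-6.1 23.2]] z 76.0 deg -43.8 grip 0.0006842914636816979 F [-0.3 -0.1 -0.1] tilt [ 0.012 -0.012 -1.   ]
[-23.0, 40.0, 75.5, -43.8] row [ 0.04  0.04 -2.39] yaw 0.0
[-30.0, 20.0, 75.5, -4.0] row [ 0.08 -1.89 -1.51] yaw -0.694
[-24.0, 6.5, 75.5, -4.0] row [ 0.1  -2.45 -0.14] yaw -0.694
```

View pics/b1.png

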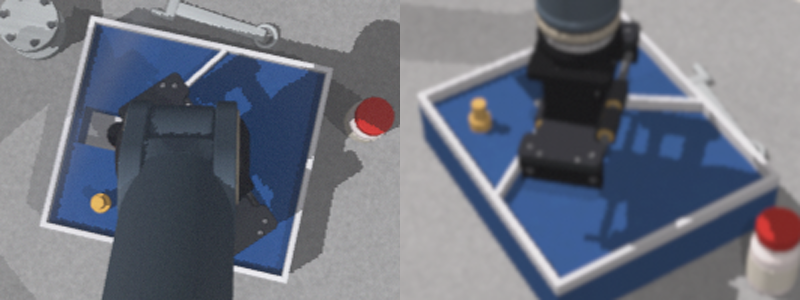

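White is hidden under the gripper, so I'll back off to the leg-2 start and measure it there.

Emit:
servo_tool --motion '[0,0.04,-1.2,0,0,0,-2.4,-0.1,0,-1.2,-2.8,-0.25,0,-2.4,-2.6,-0.4,0,-3.8,-1.8,-0.55,0,-3.8,-1.8,-0.694,0,-3.8,-1.8,-0.694]'

```text
time_s: 18.6
eef_pos: [0.5476, 0.0083, 0.0766]
ee_rot: [0.575, -0.419, 0.573, 0.407]
ft_force: [0.6, -0.7, 0.7]
grip_width: 0.0008
```

```bash
python3 look.py b2; python3 go.py -24 6.5 75.5 -4 57 1 75.5 -4
```

```text
t 18.7 tray [[-45.9   8.9]] z 76.6 deg -4.2 grip 0.0004839382437717071 F [ 0.6  0.1 -0.7] tilt [ 0.012 -0.012 -1.   ]
top black [32.6 -3. ] 122
top black [95.8  2.5] 212
t 18.7 tray [[-45.9   8.9]] z 76.6 deg -4.2 grip 0.0004839382437717071 F [ 0.6  0.1 -0.7] tilt [ 0.012 -0.012 -1.   ]
[-24.0, 6.5, 75.5, -4.0] row [ 0.09 -0.08  2.2 ] yaw -0.003
[57.0, 1.0, 75.5, -4.0] row [ 0.02 -0.03 10.32] yaw -0.003
```

View pics/b2.png

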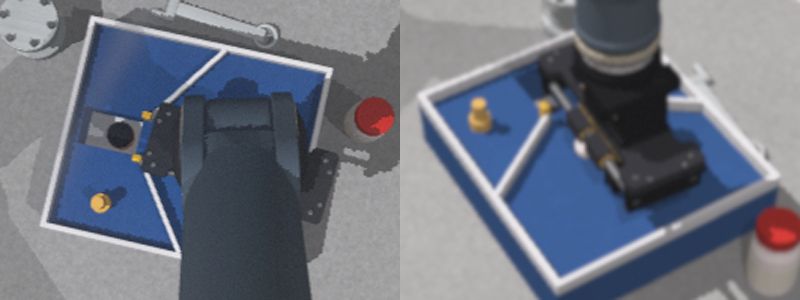

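White's left part shows at right-view (580,147). I'll compare it with where (14,4) should appear.

```bash
python3 - <<'E'
from fr import *
im=cv2.imread('pics/b2.png')[...,::-1]; m=masks(im)['white']|((im.min(2)>150))
print([(b) for b in blobs(m[120:180,550:620],8,500)])
c=proj('side',np.r_[t2w([0,0])[0],.06])[0]; x0,y0=int(c[0])-99,int(c[1])-75
for w in((14,4),(10,8),(18,0),(14,0),(18,6)):
    a=np.linspace(0,2*np.pi,13)[:-1]
    P=[np.r_[t2w([(w[0]+16*np.cos(t))/1e3,(w[1]+16*np.sin(t))/1e3])[0],.064] for t in a]
    q=(proj('side',P)-[x0,y0])*[400/198,2]+[400,0]
    print(w,'u',q[:,0].min().round(),q[:,0].max().round(),'v',q[:,1].min().round(),q[:,1].max().round())
E
```

```text
[(array([29.5, 27.7]), np.int32(115), array([10, 14], dtype=int32))]
(14, 4) u 575.0 607.0 v 130.0 153.0
(10, 8) u 573.0 606.0 v 134.0 157.0
(18, 0) u 576.0 608.0 v 126.0 149.0
(14, 0) u 578.0 610.0 v 128.0 152.0
(18, 6) u 571.0 603.0 v 128.0 152.0
```

That puts white at about (12.5,5.5), which is on line. Pushing now.

Emit:
servo_tool --motion '[0.08,0,1.2,0,0.08,0,2.2,0,0.08,0,3,0,0.07,0,3.8,0,0.06,0,4.6,0,0.05,0,5.4,0,0.05,0,6.2,0,0.04,0,7,0,0.04,0,7.7,0,0.03,0,8.4,0,0.02,0,9.1,0,0.02,0,9.8,0]'

```text
time_s: 20.2
eef_pos: [0.5791, 0.102, 0.0756]
ee_rot: [0.575, -0.419, 0.573, 0.407]
ft_force: [-0.1, -0.0, 0.3]
grip_width: 0.0007
```

```bash
python3 look.py b3; python3 go.py 58 0.5 75.5 -4
```

```text
t 20.3 tray [[53.1  1.7]] z 75.6 deg -4.1 grip 0.0004644289951637771 F [-0.5  0.3 -0.1] tilt [ 0.012 -0.012 -1.   ]
t 20.3 tray [[53.1  1.7]] z 75.6 deg -4.1 grip 0.0004644289951637771 F [-0.5  0.3 -0.1] tilt [ 0.012 -0.012 -1.   ]
[58.0, 0.5, 75.5, -4.0] row [ 0.01 -0.09  0.49] yaw -0.002
```

Finish the push, then back out, lift and clear the view.

Emit:
servo_tool --motion '[0,0,0.5,0,0,0,0.7,0,0,0,0.7,0,0,0,-0.3,0,0,0,-1.5,0,-5,0,-2,0,-9,-5,-4,0,-9,-11,-8,0,-9,-15,-12,0,-9,-17,-14,0,-9,-17,-14,0,-9,-17,-14,0]'

```text
time_s: 21.8
eef_pos: [0.6942, -0.0825, 0.1688]
ee_rot: [0.575, -0.419, 0.573, 0.408]
ft_force: [-0.7, 0.6, -0.2]
grip_width: 0.0003
```

```bash
python3 look.py b4; python3 - <<'E'
import cv2
from fr import *
im=cv2.imread('pics/b4.png'); cv2.imwrite('pics/b4z.png',np.hstack([cv2.resize(im[80:180,60:193],(532,400)),cv2.resize(im[50:150,500:566],(264,400))]))
E
```

```text
t 21.9 tray [[ -96.4 -155.5]] z 169.0 deg -4.0 grip 0.0005944483890233631 F [ 0.3  0.6 -0. ] tilt [ 0.011 -0.011 -1.   ]
```

I've used up the picture views, so I'll check numerically where white is.

```bash
python3 - <<'E'
from go import *
im=grab_frame('top'); si=grab_frame('side'); st()
def reg(n,x,z): # tray polygon -> pixel mask
    h,w=480,640; P=[np.r_[t2w([a,b])[0],z] for a,b in x]
    m=np.zeros((h,w),np.uint8); cv2.fillPoly(m,[proj(n,P).round().astype(int)],1); return m>0
slot=[(.075,-.02),(.14,-.02),(.14,.02),(.075,.02)]
deck=[(-.11,-.11),(-.0,-.11),(.06,-.02),(.06,.02),(0,.11),(-.11,.11)]
for n,I in(('top',im),('side',si)):
    m=masks(I)
    for nm,pg in(('slot',slot),('deck',deck)):
        r=reg(n,pg,.05 if nm=='slot' else .064)
        for k in('white','copper','black'):
            for c,a,w in blobs(m[k]&r,12,600): print(n,nm,k,c,a,w,[(w2t(ray(n,[c],z))[0]*1e3).round(1).tolist() for z in(.01,.03,.06)])
c=proj('top',[np.r_[t2w([.11,0])[0],.03]])[0].astype(int)
g=im[c[1]-16:c[1]+17:2,c[0]-26:c[0]+30:2]; print(c)
for row in g: print(' '.join('%3d'%v for v in row.min(1)))
E
```

```text
t 22.0 tray [[ -96.3 -155.7]] z 169.3 deg -4.0 grip 0.0007303886677387664 F [0.3 0.2 0.5] tilt [ 0.012 -0.011 -1.   ]
top slot white [277.4 231.1] 27 [4 9] [[96.9, -1.6], [94.0, -0.3], [89.7, 1.6]]
top slot black [268.5 234.7] 41 [11  6] [[111.3, 8.4], [108.2, 9.5], [103.4, 11.1]]
[268 229]
209 108  68  73  81  75  76  76  77  74  74  71  70  68  65  56  64  63  59  58  56  55  54  54  54  55  52  49
185  80  74  80  77  74  73 115  78  62  63  63  61  57  63  64  67  61  61  60  60  56  53 108  89  88  55 136
137  78  70  81  75  75  78 149 145 144 140 131  98  62  51  53  49  54  57  59  58  61  56 121  80  77  78 142
111  73  75  79  77  77 104 144 142 146 126 125 117 120 147 137 113  59  43  45  48  50  51 117  69  82  98 106
109  75  78  78  76  76 109 141 143 124 115 106  72  61  64  90 152 121 114 112 127 128  62  49  82  94  94  55
 88  78  81  79  73  75 141 144 139 120  87  56  55  53  51  47  69  96 119 119 167 213 209 103  61  60  56  57
 73  77  80  75  75  79 143 146 138 110  55  56  59  55  51  56  54  61  98 155 128 132 154  90  56  54  58  59
 79  79  81  79  77  92 
[... 395 characters left out ...]
 123 106  57  56  59  55  56
 82  81  76  72  82 121 120 118 120 117  94  48  40  46  46  40  54 200 230 125 125 118  74  60  61  56  56  59
 83  84  79  78  81 100 112 122 119 121 118 102  47  45  39  61  68 107 119 116 113 119  63  59  60  54  59  59
 78  87  82  80  73  71  71  72  73  89 109 117 121 120  93  68  69  83 114 117 116 112  59  57  56  51  52  49
 84  84  77  76  73  72  69  65  63  62  64  65  73  81  99 118 119 121 124 115 114 100  60  60  44  43  42  40
 87  81  79  74  73  69  68  70  66  66  63  60  63  60  61  61  67  70  86 114 103  99  52  45  42  41  46  42
 83  81  77  73  68  67  62  63  62  64  64  64  59  62  63  61  61  62  62  59  86  79  80  68  43  44  43  55
```

No white on the deck, but white in the slot is only partly visible because of shadow. I'll move the arm back toward its start for the original lighting and an unobstructed top view.

```bash
python3 go.py 300 300 240 -8
```

```text
t 22.0 tray [[ -96.3 -155.7]] z 169.3 deg -4.0 grip 0.0007303886677387664 F [0.3 0.2 0.5] tilt [ 0.012 -0.011 -1.   ]
[300.0, 300.0, 240.0, -8.0] row [-8.03 48.1  36.32] yaw 0.07
```

Emit:
servo_tool --motion '[-6,3,2,0,-8,10,7,0,-8,48,36,0,-8,48,36,0,-8,48,36,0,-8,48,36,0,-8,48,36,0,-8,48,36,0,-8,48,36,0,-8,48,36,0,-8,48,36,0,-8,48,36,0]'

```text
time_s: 23.5
eef_pos: [0.3508, 0.413, 0.2398]
ee_rot: [0.574, -0.42, 0.572, 0.409]
ft_force: [-0.5, -0.1, 0.7]
grip_width: 0.0001
```

```bash
python3 - <<'E'
from go import *
a=cv2.imread('pics/top0.png')[...,::-1]; b=grab_frame('top'); s0=cv2.imread('pics/side0.png')[...,::-1]; s1=grab_frame('side'); st()
cv2.imwrite('pics/top9.png',b[...,::-1]); cv2.imwrite('pics/side9.png',s1[...,::-1])
for n,p,q in(('top',a,b),('side',s0,s1)):
    c=proj(n,[np.r_[t2w([.11,0])[0],.05]])[0].astype(int); print(n,c)
    d=np.abs(p.astype(int)-q).max(2)>35
    for t,ar,w in blobs(d,15,3000): 
        if abs(t[0]-c[0])<130 and abs(t[1]-c[1])<120: print(' changed',t,ar,w,(w2t(ray(n,[t],.064))[0]*1e3).round())
c=proj('top',[np.r_[t2w([.105,0])[0],.03]])[0].astype(int); print(c)
h,s,v=cv2.split(cv2.cvtColor(b,cv2.COLOR_RGB2HSV))
for y in range(c[1]-17,c[1]+18,1):
    print(y,''.join('U' if (H>100 and H<125 and S>120) else 'y' if (14<=H<28 and S>120) else 'c' if (H<14 and S>70) else '#' if V<60 else '+' if V<115 else 'o' if V<165 else 'W' for H,S,V in zip(h[y,c[0]-24:c[0]+30],s[y,c[0]-24:c[0]+30],v[y,c[0]-24:c[0]+30])))
E
```

```text
t 23.6 tray [[295.6 297.9]] z 239.8 deg -4.1 grip 0.0006573213469090362 F [-0.2  0.7  0. ] tilt [ 0.012 -0.012 -1.   ]
top [267 228]
 changed [349.4 214.1] 315 [20 21] [-26. -54.]
 changed [272.  228.2] 399 [30 22] [99. -1.]
 changed [213.5 269.8] 211 [25 16] [182.  91.]
 changed [196.5 286.4] 26 [ 6 13] [204. 126.]
 changed [252.1 297. ] 221 [58 15] [105. 122.]
 changed [223.3 294.6] 18 [6 4] [155. 129.]
 changed [218.  305.3] 38 [10  6] [159. 149.]
 changed [271.5 321.5] 78 [19  8] [ 63. 155.]
side [300 220]
 changed [269.9 244.1] 1047 [63 47] [71. 93.]
 changed [266.3 225.3] 40 [8 6] [122.  75.]
 changed [301.  226.5] 61 [13  6] [81. 15.]
 changed [319.3 274.3] 2924 [73 77] [-49.  49.]
 changed [356.9 246.5] 221 [19 15] [-26. -52.]
 changed [236.5 242.1] 23 [6 5] [111. 149.]
 changed [225.5 244.9] 23 [6 5] [116. 171.]
 changed [328.  250.3] 119 [14 11] [-5.  2.]
 changed [291.1 293.3] 687 [53 61] [-60. 118.]
 changed [243.8 278.1] 54 [ 9 12] [ 19. 178.]
[271 229]
212 ++oo++++oooUUUUUUUUUUUUUUUUUUUUUUUUUUUUUUUUUUUUUUUUoWW
213 ++++++++++++ooUUUUUUUUUUUUUUUUUUUUUUUUUUUUUUUUUUUUoWWW
2
[... 1245 characters left out ...]
+++++++++++++############+WWWoo+++++UUUUUUUUUUUUUUU
236 +++++++++++++++++##########++oooo++++++UUUUUUUUUUUUUUU
237 oUUooo+++++++++++++######cccc++++++++++UUUUUUUUUUUUUUU
238 UUUUUUoooo+++++++++++++cccccc+++++++++oUUUUUUUUUUUUUUU
239 UUUUUUUUUUUUooo+++++++++cccccc++++++++oUUUUUUUUUUUUUUU
240 UUUUUUUUUUUUUUUUUoo++++++++++++oo+++++UUUUUUUUUUUUUUUU
241 UUUUUUUUUUUUUUUUUUUUUUoo++++++++++++++UUUUUUUUUUUUUUUU
242 UUUUUUUUUUUUUUUUUUUUUUUUUUoo+++++++++oUUUUUUUUUUUUUUUU
243 UUUUUUUUUUUUUUUUUUUUUUUUUUUUUUo+++++++UUUUUUUUUUUUUUUU
244 UUUUUUUUUUUUUUUUUUUUUUUUUUUUUUUUUU++yyo+++UUUUUUUUUUUU
245 UUUUUUUUUUUUUUUUUUUUUUUUUUUUUUUUUU++yyyyy++UUUUUUUUUUU
246 UUUUUUUUUUUUUUUUUUUUUUUUUUUUUUUUUU+yyyyyy++UUUUUUUUUUU
```

White appears as a bright strip about 5×11 px (roughly one rim thickness), so it is nearly on edge in the pit. I'll check its height across the two views.

```bash
python3 - <<'E'
from go import *
s1=cv2.imread('pics/side9.png')[...,::-1]
for y in range(219,233): print(y,[tuple(int(v) for v in s1[y,x]) for x in range(292,312,2)])
A=ray('top',[(277.4,231)],0)[0];B=ray('top',[(277.4,231)],.06)[0]
for z in(0.01,.02,.03,.04,.05,.06): P=A+(B-A)*z/.06; print(z,(w2t(P)*1e3).round(1),proj('side',[P]).round(1))
b=cv2.imread('pics/top9.png')[...,::-1].astype(int); c=grab_frame('top').astype(int)
print('motion in slot',np.abs(b-c)[215:245,250:292].max(), blobs(masks(c.astype(np.uint8))['white'][215:245,250:292],8,500)); st()
E
```

```text
219 [(36, 53, 80), (37, 52, 79), (36, 52, 79), (37, 53, 80), (37, 53, 80), (37, 51, 76), (33, 48, 73), (41, 60, 93), (44, 65, 100), (44, 65, 100)]
220 [(38, 55, 83), (37, 53, 80), (36, 52, 80), (37, 53, 80), (44, 57, 82), (46, 58, 80), (36, 50, 74), (41, 59, 92), (44, 65, 100), (44, 66, 101)]
221 [(41, 60, 92), (37, 53, 81), (39, 54, 81), (45, 58, 82), (65, 73, 91), (71, 78, 92), (43, 55, 77), (40, 57, 88), (44, 65, 100), (44, 66, 101)]
222 [(46, 69, 107), (40, 56, 83), (49, 61, 84), (67, 74, 92), (93, 95, 105), (98, 101, 109), (57, 65, 83), (38, 55, 84), (44, 64, 99), (44, 66, 101)]
223 [(51, 77, 121), (52, 66, 92), (73, 79, 95), (92, 93, 100), (108, 105, 108), (109, 109, 114), (70, 74, 88), (39, 54, 81), (43, 64, 98), (44, 65, 100)]
224 [(56, 85, 134), (71, 83, 109), (96, 97, 105), (113, 104, 95), (111, 101, 90), (97, 94, 96), (69, 72, 82), (38, 51, 75), (43, 63, 96), (44, 66, 100)]
225 [(58, 88, 140), (79, 93, 123), (104, 100, 100), (127, 108, 76), (119, 99, 64), (78, 72, 67), (56, 57, 64), (38, 47, 67), (42, 61, 93), (44, 66, 101)]
226 [(59, 90, 143), (71, 91, 130), (94, 88, 86),
[... 759 characters left out ...]
 (89, 98, 127), (126, 110, 83), (127, 115, 95), (112, 109, 110), (88, 104, 140), (62, 90, 139), (57, 88, 140), (58, 89, 140)]
232 [(59, 90, 141), (59, 90, 141), (86, 98, 129), (128, 120, 106), (127, 121, 116), (100, 102, 110), (69, 92, 135), (57, 87, 135), (57, 86, 136), (56, 86, 136)]
0.01 [[96.9 -1.8]] [[304.9 236.4]]
0.02 [[95.5 -1.1]] [[304.8 233.8]]
0.03 [[94.1 -0.5]] [[304.8 231.1]]
0.04 [[92.6  0.1]] [[304.8 228.4]]
0.05 [[91.2  0.8]] [[304.7 225.6]]
0.06 [[89.7  1.4]] [[304.7 222.8]]
motion in slot 11 [(array([27.2, 16.7]), np.int32(20), array([3, 8], dtype=int32))]
t 23.65 tray [[295.4 297.7]] z 239.8 deg -4.1 grip 0.0006666924321998348 F [-0.   0.1  0.4] tilt [ 0.012 -0.012 -1.   ]
```

```bash
python3 - <<'E'
from go import *
s1=cv2.imread('pics/side9.png')[...,::-1].astype(int); s0=cv2.imread('pics/side0.png')[...,::-1].astype(int)
for n,s in(('before',s0),('after',s1)):
    print(n)
    for y in range(205,236,1): print(y,' '.join('%3d%s'%(s[y,x].max(),'U' if s[y,x,2]>1.35*s[y,x,0] else 'y' if s[y,x,0]>1.3*s[y,x,2] else '.') for x in range(278,324,2)))
for w in((.075,-.022),(.075,.022),(.145,-.022),(.145,.022)):
    print(w,[proj('side',[np.r_[t2w(w)[0],z]]).round(0)[0].tolist() for z in(.004,.03,.056)])
E
```

```text
before
205 196. 169. 142. 130. 123. 119. 114. 104.  98U  98U  97U  97U 124U 141U 142U 141U 140U 140U 141U 141U 140U 140U 140U
206 169. 140. 126. 123. 118. 109. 102.  99U 105U 103U  95U  87U 113U 137U 141U 140U 140U 140U 141U 141U 141U 140U 140U
207 139. 125. 122. 117. 109.  99U  95U 102U 108U  98U  86U  81U  99U 131U 140U 141U 141U 141U 142U 142U 141U 140U 140U
208 125. 121. 115. 106.  98U  98U  97U 102U  99U  87U  80U  78U  87U 120U 139U 141U 142U 142U 143U 143U 141U 140U 140U
209 121. 115. 106.  98U  96U 102U  96U  91U  86U  80U  79U  78U  83U 110U 134U 141U 142U 142U 143U 143U 141U 140U 140U
210 112. 104. 100U  99U 100U  99U  89U  82U  80U  79U  79U  79U  82U 102U 127U 141U 142U 141U 142U 143U 141U 140U 140U
211 102.  97U 108U 104U 100U  90U  82U  80U  79U  79U  79U  78U  79U  97U 116U 137U 141U 140U 141U 142U 140U 140U 140U
212  98U 103U 123U 110U  91U  83U  80U  79U  78U  79U  79U  78U  77U  94U 108U 129U 140U 140U 141U 142U 141U 140U 140U
213 111U 120U 134U 121U  88U  79U  79U  79U  79U  79U  79U  79U  76U  91U 102U 117U 136U 140U 142U 143U 141U 140U 141U
214 128U 134U 138U 130
[... 5848 characters left out ...]
 142U 141U 141U 129U 128. 127. 110. 135U 135U 136U 136U 133U 133U 135U 137U 142U 144U
233 125U 130U 136U 136U 137U 137U 137U 139U 141U 134U 131. 124. 101. 119U 121U 121U 121U 117U 116U 121U 126U 138U 143U
234 107U 112U 121U 121U 121U 122U 122U 131U 137U 138U 132. 119.  95. 100U 101U 102U 101U  99U  99U 102U 108U 127U 138U
235  94U  96U 101U 102U 102U 101U 103U 116U 126U 137. 131. 114.  93.  90U  90U  92U  91U  91U  91U  90U  94U 108U 126U
(0.075, -0.022) [[318.0, 241.0], [318.0, 233.0], [318.0, 224.0]]
(0.075, 0.022) [[301.0, 249.0], [300.0, 241.0], [300.0, 232.0]]
(0.145, -0.022) [[302.0, 221.0], [302.0, 213.0], [301.0, 205.0]]
(0.145, 0.022) [[285.0, 229.0], [284.0, 221.0], [283.0, 212.0]]
```

The side view rules out white at z ≥ 0.04: those sight-line pixels show black, not white. So white sits low in the pit, and nothing moved between frames. I'll open the fingers, which are well clear of everything, and hand in.

Emit:
servo_tool --motion '[0,0,0,0,0,0,0,0,0,0,0,0,0,0,0,0,0,0,0,0,0,0,0,0]' --grip 4

```text
time_s: 24.4
eef_pos: [0.3527, 0.4111, 0.2397]
ee_rot: [0.575, -0.419, 0.573, 0.407]
ft_force: [-0.3, 0.4, -0.1]
grip_width: 0.0395
```

```bash
python3 -c "
from cell import workorder
print(workorder.sign_off())"
```

```text
the job is handed in; nothing more can be done
None
```

I swept the copper, black and white blanks through the gate into the slot in that order, using closed fingertips along the deck, and handed the job in at about 24.4 s. The hand-in gives no verdict.

- **Copper and black:** I saw each one in the slot from the top camera before starting the next.
- **White:** it has left the deck and shows in the slot at about x 95 mm, y 0 in the tray frame, apparently standing nearly on edge against the other two. The side-view sight lines put the part of it I could see below about 40 mm height. That is an inference, because the 12-picture limit was used up before I could look at it directly.
- **Stillness:** two frames taken just before hand-in, less than 0.1 s apart, showed no movement in the slot.
- **Other objects:** comparing the first and last pictures by numbers, I saw no sign that the fitting, cell, jar or spanner had moved, though I did not measure each one's position. Wrist force readings between moves stayed under about 2 N.
- **Black nudged early:** slipping the fingers behind copper pushed black about 10 mm along the deck, as planned, before its own turn.

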